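# Scrub the sample can and start its rest timer

### The arm

A 6-joint arm with a two-finger parallel gripper is mounted at the origin on the work surface. World frame = base frame: x ahead of the robot, y to its left, z up, the work surface at z = 0. Lengths are in m, angles in rad, forces in N, time in s.
With the tool pointing down it reaches from about 0.3 to 0.775 m from the base axis. Payload 14.6 kg.
Tool frame: the origin (TCP) lies between the finger pads; the fingertips stand 14 mm ahead of it and the grasp point (between the pads) lies 5 mm behind it (tcp_to_tips is the distance from the TCP to the fingertips, in m); z points along the fingers, y is the line along which they close (so a half turn about z gives the same grasp; the last joint's range is limited). The gripper opens to 85 mm and grips with 20 to 120 N. Pads are 22 mm wide; open, the fingers measure 114 mm over their backs; the gripper's body (76 mm by 85 mm) begins 54 mm behind the grasp point. The pads swing forward as they close: fully open they stand 13 mm farther back than shut.
Start: joints at [-1.21, 0.3, 1.521, -0, 1.321, -0.067], TCP at [0.228, -0.5, 0.245] pointing down, gripper open.
Joint ranges: [-3.03, 3.03], [-0.79, 2.21], [0.23, 2.52], [-1.04, 4.18], [0, 3.07], [-2.55, 2.55]. Speed limits (rad/s): [2.22, 2.22, 2.57, 3.14, 3.14, 3.14].

### API

Orientations are given as a unit quaternion [w, x, y, z].
In Python, from bench import * gives the robot as it stands.
- The arm moves only by the tool servo_tool, never from a script. Its arguments are lists of equal length, an entry for each row: "delta_pos": the shift along the world's x, y, z in units of 0.1 m (1.0 is 0.1 m), a list of three; "roll": the turn about the world's z in units of 30 degrees (1.0 is 30 degrees); "claw": the opening, from 0 (shut) to 1 (fully open). In form: {"delta_pos": [[x, y, z], ...], "roll": [roll, ...], "claw": [claw, ...]}. A call has 1 to 10 rows; each row is the pose to reach, as a shift and turn from the pose commanded when the call began; what a row does not reach only later rows make up. A row lasts 1/10 s, in which the tool goes at most 50 mm and 8.59 degrees, less where a joint would pass 70% of its speed; a pose out of reach is approached as far as the arm can. A call with a number of a shift or a turn outside -1 to 1 is refused whole. A call with a gripper value outside its range is refused whole. The fingers move at their own pace and stop on an object; "squeeze" is the grip in N (left out, the last holds). Time passes only in rows, so rows that repeat a pose let the fingers close. It gives the time, the measured TCP pose, the force, the opening and the grip force at its end, in the units of the state.
- observe(): the state, without advancing time (a new reading comes with each control period).
- get_image(name): name is "side" or "top"; returns (picture, depth): 384x512x3 uint8, red, green, blue; 384x512 float32, m along the optical axis (not along the pixel's ray), 0 where there is no reading.
- camera_model(name): a dict with "fx", "fy", "cx", "cy" (pixels), "k1" (the pictures are not rectified: a ray, as slopes to the right and down, at radius r is drawn at 1 + k1 r^2 times it, then the intrinsics apply), "xyz" and "attitude" of the camera in the world. Camera axes: x right, y down, z forward; pixel columns grow to the right and rows downward; lengths in m; the calibration is good to about 2 mm. A picture is of the moment at which its call begins. camera_model takes no time and is no camera call.
- hand_in(): hands the job in; it is judged then, once.
The state is a dict: "time": time; "joint_pos": joint angles; "qvel": joint speeds; "effort": joint torques, N m; "ee_pos": TCP position; "orientation": TCP orientation; "wrist_force": force on the tool from outside, world axes, zero at the start; "moment": the same for the moment, N m; "opening": opening from 0.0 (shut) to 1.0 (fully open); "gripper_force": force on a finger pad.
Only numpy, scipy, OpenCV 4.12 (cv2) and the standard library are available. Lean on these libraries where they do the work, as an engineer would, in place of code of your own. Each camera call takes 0.05 s, during which the arm holds its last target. There are 200 camera calls.

### The job

Take the bottle brush out of its stand and scrub the inside of the open steel can with two full up-and-down strokes, each going down to the can's floor and up until the top of the bristles is at the mouth; then put the brush back standing in its stand. Only then start the rest time: twist the wind-up timer clockwise past its top mark (12 minutes) and turn it back down to 6 minutes. Leave the can standing about where it is and do not disturb the other things on the bench.

Things in the scene. Friction and masses are not known exactly. Their poses are not given: they have to be found in the camera images.
- timer (a joint): Wind-up timer knob, rad: 0 = 0 minutes, grows CLOCKWISE as seen facing the dial, 0.18 rad a minute. Top mark, 12 minutes = 2.16; hard stop just past it at 2.40; 6 minutes = 1.08, pointer straight up the slope. Begins below 3 minutes (0.54). Dry friction about 0.05 N m, no spring: stays where it is left.
- timer_grip (a point): Where to grip the knob: on its axis, 27 mm out from the console's face, 24 mm above the white dial. Frame turns with the knob: z along the axis, out of the face, 30 degrees from vertical, leaning to the robot's left (+y); x along the bar to its pointer end. The knob: black bar 46 mm long (x), 13 mm thick (y), 30 mm high, its top 7.5 mm past this point; white line on the pointer end.
- console: Aluminium wedge, fixed, that carries the timer: 150 mm wide, 110 deep, top edge 122 high; face slopes 30 degrees, looking up and to its -x (robot's left). Origin: centre of underside; dial centre 90 mm above it. Dial: white, 104 mm across, a black tick each minute, long at 0, 3, 6, 9, 12 (12, the top mark, broadest, to the right; 6 at the top of the slope).
- can: The steel can: the only open steel vessel, loose, about 0.4 kg. Body 90 mm across up to a height of 82 mm, then a shoulder to a neck 62 mm across; overall 120 mm tall; walls 3 mm (mouth 56 mm across inside), floor 5 mm thick. Origin at the centre of its underside, z up.
- can_mouth (a point): Centre of the can's mouth, 120 mm above its underside.
- brush: The white bottle brush, about 60 g, 200 mm long, standing upright in its stand, flat end down. Origin at the centre of the bristle end (the lower end), z along the brush towards the handle's top. Bristle head 35 mm across (stiff, solid), 55 mm long; thin steel stem to 95 mm; then a round handle 20 mm in diameter from 95 to 200 mm.
- brush_grip (a point): Point on the brush's axis, 175 mm from the bristle end, in the handle: where to grip it from above.
- stand: Grey round brush stand, fixed to the bench: open cup 56 mm outside, 50 mm inside, 60 mm tall, on a square foot of 90 mm. Origin at the centre of its underside.
- stand_floor (a point): Centre of the stand's inner floor, 6 mm above the bench, where the brush's bristle end rests.
- bottle_a: Bystander: tall capped milk bottle (80 mm across, 188 mm tall, blue carrying loop); origin at the centre of its underside.
- bottle_b: Bystander: another capped milk bottle, the same; origin at the centre of its underside.
- cap_a: Bystander: loose white screw cap, 44 mm across, 16 mm tall, lying flat; origin at the centre of its underside.
- cap_b: Bystander: another such cap; origin at the centre of its underside.
- funnel: Bystander: steel funnel standing on its wide rim, 90 mm across, 90 mm tall; origin at the centre of its underside.
- sample_cup: Bystander: small white open cup, 56 mm across the rim, 50 mm tall; origin at the centre of its underside.
- scoop: Bystander: steel spoon-shaped scoop, 180 mm long, lying flat; origin at the centre of its underside (the scoop's is in the middle of its length).
Mind the look-alikes: they are no part of the job. There is more than one size of the brush; the one meant has the size given above.

How it is judged:
On the way, in this order (a step that is already met when the one before it is completed fails the run):
1. first stroke: the brush's end is down at the can's floor (z of brush in the frame of can between -0.005 and 0.028 m and x of brush in the frame of can between -0.04 and 0.04 m and y of brush in the frame of can between -0.04 and 0.04 m), for 0.05 s.
2. the brush is drawn up, the top of its bristles at the can's mouth (z of brush in the frame of can between 0.055 and 0.12 m and x of brush in the frame of can between -0.04 and 0.04 m and y of brush in the frame of can between -0.04 and 0.04 m), for 0.05 s.
3. second stroke: down at the can's floor again (all of step 1), for 0.05 s.
4. drawn up again (all of step 2), for 0.05 s.
5. the brush stands in its stand, let go (z of brush in the frame of stand_floor below 0.012 m and horizontal distance between brush and stand_floor below 0.02 m and angle between brush's own z axis and vertical below 0.35 rad and contact force between the fingers and brush below 0.1 N), for 0.2 s.
6. the timer is wound past its top mark (value of joint timer above 2.17 rad), for 0.05 s.
7. the timer is turned back down to 6 minutes (value of joint timer between 0.99 and 1.17 rad), for 0.2 s.
At the end, for the whole second after the job is handed in: Timer at rest at 6 minutes within half a minute (0.99 to 1.17 rad); brush at rest in its stand, released, its end within 12 mm of the floor and 20 mm of the centre, leaning under 0.35 rad; can at rest, upright within 0.1 rad, within 60 mm of its start (all of step 5 and all of step 7 and velocity of joint timer between -0.05 and 0.05 rad/s and linear speed of each of brush, can below 0.03 m/s and angle between can's own z axis and vertical below 0.1 rad and distance of can from where it was at the start of the episode below 0.06 m); the robot touches nothing.
It fails at once if the can is tipped over (angle between can's own z axis and vertical above 0.5 rad).
It fails at once if a bystander is shoved more than 40 mm or knocked over (distance of any of bottle_a, bottle_b, cap_a, cap_b, funnel, sample_cup, scoop from where it was at the start of the episode above 0.04 m or angle between any of bottle_a, bottle_b, cap_a, cap_b, funnel, sample_cup, scoop's own z axis and vertical above 0.6 rad).
It also fails if it takes over 72 s, if anything falls off the work surface, if the arm or the gripper's body presses on something with over 40 N, if the wrist force passes 120 N, or if a joint passes its speed limit or range.

## Working session

There is one attempt and no reset: what is moved stays moved. The work goes in short steps, Python scripts to look and compute and a tool call to move; the robot and the scene stay as the last step left them, time stands still between calls to the robot, and variables do not carry over. Pictures are saved under pics/ and viewed, at most 10 in all, crops included, and the job is handed in when it is done.

Besides the shell and the picture viewer there is one more tool, called after "Emit:" as a command line: name --pt "numbers of a row" for each row, then --argument value for the rest. servo_tool: Moves the arm, as the interface text tells. Shifts and turns lie within -1 to 1; 1 stands for 0.1 m of shift or 30 degrees of turn. Its arguments: {"type":"object","properties":{"delta_pos":{"type":"array","items":{"type":"array","items":{"type":"number","minimum":-1,"maximum":1}}},"roll":{"type":"array","items":{"type":"number","minimum":-1,"maximum":1}},"claw":{"type":"array","items":{"type":"number"}},"squeeze":{"type":"number"}},"required":["delta_pos","roll","claw"]}

```bash
mkdir -p pics
cat > h.py <<'E'
from bench import *
import numpy as np, cv2
from scipy.spatial.transform import Rotation as R
def cam(n):
    c=camera_model(n); a=np.array(c["attitude"],float)
    M=R.from_quat(a[[1,2,3,0]]).as_matrix() if a.size==4 else a.reshape(3,3)
    return c,M,np.array(c["xyz"],float)
def slope(c,u,v):
    d=np.array([(u-c["cx"])/c["fx"],(v-c["cy"])/c["fy"]]); s=d.copy()
    for _ in range(20): s=d/(1+c["k1"]*(s@s))
    return np.array([s[0],s[1],1.])
def plane(n,u,v,z):
    c,M,p=cam(n); r=M@slope(c,u,v); return p+r*(z-p[2])/r[2]
def dep(n,u,v,D):
    c,M,p=cam(n); return p+M@slope(c,u,v)*D[int(v),int(u)]
def grab(n,f):
    im,D=get_image(n); np.savez(f+".npz",im=im,D=D); cv2.imwrite("pics/"+f+".png",im[:,:,::-1]); return im,D
E
python3 - <<'E'
from h import *
for n in("side","top"):
    grab(n,n+"0"); print(camera_model(n))
print(observe())
E
```

```text
{'fx': 394.5745504074964, 'fy': 394.5745504074964, 'cx': 258.6009742864926, 'cy': 193.7258401020254, 'k1': -0.013025635840125779, 'xyz': array([0.31251949, 0.94119579, 0.68755572]), 'attitude': array([ 0.08036069, -0.14666399,  0.8572964 , -0.48690319])}
{'fx': 469.9679445229227, 'fy': 469.9679445229227, 'cx': 256.69086112449514, 'cy': 187.85437016352967, 'k1': -0.07430880745446447, 'xyz': array([0.3537341 , 0.03941085, 1.42077422]), 'attitude': array([-0.06462947,  0.70594745, -0.7017431 ,  0.07083686])}
{'time': 0.1, 'joint_pos': array([-1.20962364e+00,  3.00424211e-01,  1.52152132e+00, -1.13932295e-05,
        1.32073262e+00, -6.65860418e-02]), 'qvel': array([ 0.00025479, -0.00081208, -0.00150952,  0.00104627,  0.0003895 ,
        0.00013602]), 'effort': array([ 4.27028963e-04, -5.44377637e+01, -3.62369907e+01, -6.37805942e-05,
        3.05925889e-03,  2.10697601e-05]), 'ee_pos': array([ 0.22808794, -0.50025244,  0.24477231]), 'orientation': array([-5.36065813e-04,  9.77214422e-01,  2.12253809e-01, -8.51140023e-05]), 'wrist_force': array([-0.65939789, -0.31181957, -0.47702586]), 'moment': array([ 0.00709593, -0.00195874,  0.02911886]), 'gripper_force': 0.0, 'opening': 1.0002937879315996}
```

View pics/side0.png

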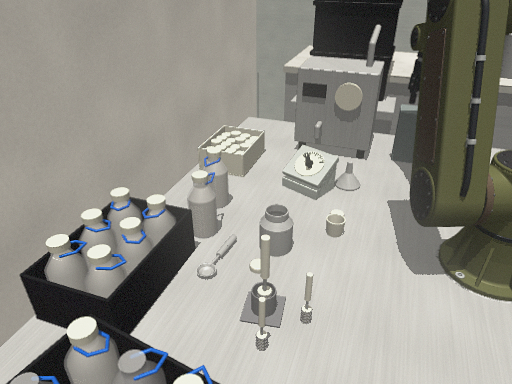

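View pics/top0.png

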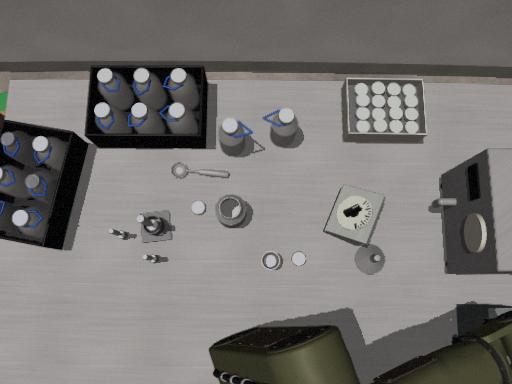

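Side picture: the tall brush stands in the stand at (265,255). Lookalikes are the two small brushes at (262,320) and (307,295), which stand on the bench. The can is at (277,230), the timer at (310,165), and the small cup at (336,223). In the top picture the stand and brush are at (155,225), the small brushes at (119,235) and (152,259), the can at (231,210), and the dial at (353,212). I'll pick the tall brush in the grey stand and check it in one close crop.

Run:
```python
from h import *
im=cv2.imread("pics/top0.png"); s=cv2.imread("pics/side0.png")
a=cv2.resize(im[190:270,105:255],None,fx=4,fy=4,interpolation=cv2.INTER_CUBIC)[:,:480]
b=cv2.resize(im[180:250,320:390],(320,320),interpolation=cv2.INTER_CUBIC)
c=cv2.resize(s[200:350,230:330],(187,280),interpolation=cv2.INTER_CUBIC)
d=cv2.resize(s[145:200,275:345],(356,280),interpolation=cv2.INTER_CUBIC)
o=np.zeros((600,800,3),np.uint8); o[:320,:480]=a;o[:320,480:]=b;o[320:,:187]=c;o[320:,190:546]=d
cv2.imwrite("pics/crop0.png",o)
T=np.load("top0.npz");D=T["D"];S=np.load("side0.npz")["D"]
for n,u,v in [("can",231,210),("rimL",222,200),("sample",271,261),("stand foot",145,235),("dial",353,212),("dial",345,222),("bottle",230,126),("brush",153,222),("conscorners",343,186),("",385,193),("",368,245),("",326,234)]: print(n,dep("top",u,v,D).round(3))
for n,u,v in [("brushtop",265,238),("b2",262,300),("b3",308,275),("canfront",277,240),("dial",312,170)]: print(n,dep("side",u,v,S).round(3))
```

```text
can [0.559 0.105 0.01 ]
rimL [0.571 0.126 0.118]
sample [0.354 0.039 1.421]
stand foot [0.481 0.362 0.012]
dial [ 0.541 -0.245  0.105]
dial [ 0.515 -0.225  0.086]
bottle [0.766 0.103 0.188]
brush [0.515 0.33  0.058]
conscorners [ 0.625 -0.227  0.063]
 [ 0.617 -0.372 -0.006]
 [ 0.455 -0.307  0.016]
 [ 0.489 -0.184 -0.004]
brushtop [0.507 0.338 0.206]
b2 [0.48  0.434 0.135]
b3 [0.414 0.34  0.137]
canfront [0.535 0.148 0.055]
dial [ 0.527 -0.219  0.084]
```

View pics/crop0.png

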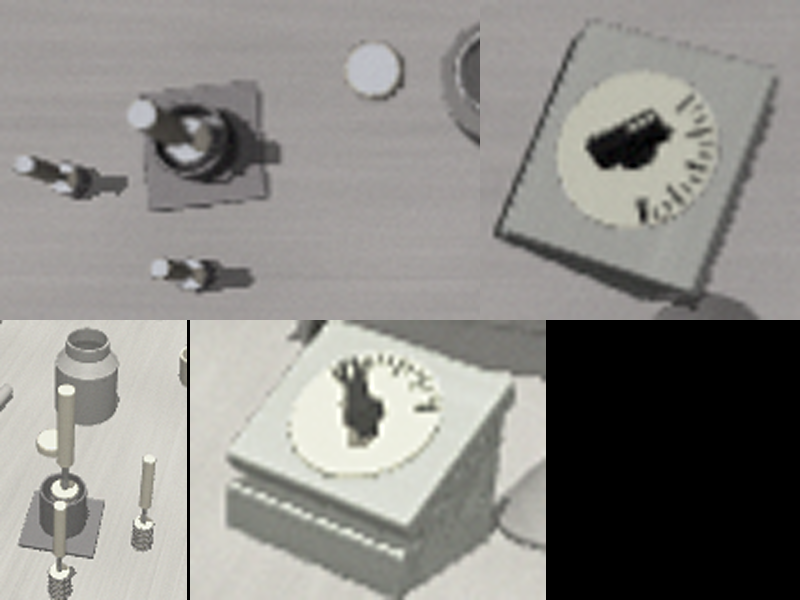

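The crop confirms the choice. The tall brush's handle end is at top px (140,219), in the stand whose cup is at about (153,224). The small brushes are only about 0.14 m tall. On the dial, the broad 12 tick is at the bottom, the knob bar is at about (353,211), and its white line points to the upper right. Next I'll measure from the depth clouds.

```bash
cat >> h.py <<'E'
def cloud(n,D):
    c,M,p=cam(n); v,u=np.mgrid[:384,:512]; pts=np.stack([u,v],-1).reshape(-1,1,2).astype(np.float64)
    k=np.array([[c["fx"],0,c["cx"]],[0,c["fy"],c["cy"]],[0,0,1]])
    # small k1: fixed-point inverse
    d=np.stack([(u-c["cx"])/c["fx"],(v-c["cy"])/c["fy"]],-1); s=d.copy()
    for _ in range(20): s=d/(1+c["k1"]*(s**2).sum(-1,keepdims=True))
    P=p+(np.concatenate([s,np.ones(s.shape[:2]+(1,))],-1)*D[...,None])@M.T
    P[D<=0]=np.nan; return P
def near(P,x,y,r): return np.hypot(P[...,0]-x,P[...,1]-y)<r
def timer(n,im,D):
    P=cloud(n,D); g=im.astype(int); m=near(P,.535,-.24,.075)
    w=m&(g.min(-1)>200)&(P[...,2]>.05)
    Q=P[w]; c0=Q.mean(0); 
    for _ in range(3):
        nn=np.linalg.svd(Q-Q.mean(0))[2][2]; nn*=np.sign(nn[2]); e=(Q-Q.mean(0))@nn; Q=Q[abs(e)<.004]
    return P,w,Q,nn
E
python3 - <<'E'
from h import *
for n in("top","side"):
    Z=np.load(n+"0.npz"); im,D=Z["im"],Z["D"]; P=cloud(n,D); z=P[...,2]
    for nm,x,y,r,a,b in[("brush",.507,.335,.03,.17,.23),("cupbrushrim",.51,.33,.04,.052,.068),("canrim",.555,.105,.06,.112,.13),("canbody",.555,.105,.07,.03,.08)]:
        m=near(P,x,y,r)&(z>a)&(z<b); Q=P[m]
        if len(Q)<4: print(n,nm,"few");continue
        (cx,cy),rr=cv2.minEnclosingCircle(Q[:,:2].astype(np.float32)); print(n,nm,len(Q),Q.mean(0).round(4),"circ",round(cx,4),round(cy,4),round(rr,4))
    P,w,Q,nn=timer(n,im,D)
    (ec,ax,an)=cv2.minAreaRect(np.argwhere(w)[:,::-1].astype(np.float32)); print(n,"dial",len(Q),Q.mean(0),"n",nn,"tilt",np.degrees(np.arccos(nn[2])),"az",np.degrees(np.arctan2(nn[1],nn[0])),ec,ax)
    # dial hull centre in-plane
    u=np.array([0,0,1])-nn*nn[2];u/=np.linalg.norm(u);v=np.cross(nn,u)
    q=np.c_[(Q-Q.mean(0))@u,(Q-Q.mean(0))@v].astype(np.float32);(a,b),r=cv2.minEnclosingCircle(q); print(" centre",Q.mean(0)+a*u+b*v,"r",r)
    C=Q.mean(0)+a*u+b*v
    h=(P-C)@nn; m=near(P,C[0],C[1],.06)&(h>.012)&(h<.04); K=P[m]; print(" knob",len(K),K.mean(0),"h",np.percentile(h[m],[5,50,95]))
    k=np.c_[(K-C)@u,(K-C)@v]; print(" knob uv mean",k.mean(0), "pca",np.linalg.svd(k-k.mean(0))[2][0],(k-k.mean(0)).std(0))
    t=m&(im.astype(int).min(-1)>110); print(" white line uv",np.c_[(P[t]-C)@u,(P[t]-C)@v].mean(0),t.sum())
E
```

```text
top brush 70 [0.5059 0.3305 0.1983] circ 0.5067 0.3323 0.0104
top cupbrushrim 139 [0.5061 0.3283 0.0599] circ 0.5094 0.3322 0.0282
top canrim 81 [0.5494 0.1046 0.1193] circ 0.5513 0.1045 0.031
top canbody 59 [0.517  0.0937 0.0575] circ 0.5499 0.1043 0.0448
top dial 0 [nan nan nan] n [0. 0. 1.] tilt 0.0 az 0.0 (0.0, 0.0) (0.0, 0.0)
 centre [nan nan nan] r 0.0h.py:30: RuntimeWarning: Mean of empty slice.
  Q=P[w]; c0=Q.mean(0);
  ret = um.true_divide(
h.py:32: RuntimeWarning: Mean of empty slice.
  nn=np.linalg.svd(Q-Q.mean(0))[2][2]; nn*=np.sign(nn[2]); e=(Q-Q.mean(0))@nn; Q=Q[abs(e)<.004]
<stdin>:9: RuntimeWarning: Mean of empty slice.
<stdin>:11: RuntimeWarning: invalid value encountered in divide
<stdin>:12: RuntimeWarning: Mean of empty slice.
<stdin>:13: RuntimeWarning: Mean of empty slice.
<stdin>:14: RuntimeWarning: Mean of empty slice.
Traceback (most recent call last):
IndexError: index -1 is out of bounds for axis 0 with size 0
```

```bash
sed -i 's/w=m&(g.min(-1)>200)/w=m\&(g[...,0]-g[...,2]>13)\&(g[...,0]>170)/' h.py
cat > t.py <<'E'
from h import *
import sys
def run(n,f):
    Z=np.load(f+".npz"); im,D=Z["im"],Z["D"]; P,w,Q,nn=timer(n,im,D)
    if len(Q)<20: print(n,"few",im[int(222),345],im[170,312]);return
    u=np.array([0,0,1])-nn*nn[2];u/=np.linalg.norm(u);v=np.cross(nn,u); C0=Q.mean(0)
    q=np.c_[(Q-C0)@u,(Q-C0)@v].astype(np.float32);(a,b),r=cv2.minEnclosingCircle(q);C=C0+a*u+b*v
    print(n,len(Q),"C",C.round(4),"r",round(r,4),"n",nn.round(3),"tilt",np.degrees(np.arccos(nn[2])).round(1),"upslope az",np.degrees(np.arctan2(u[1],u[0])).round(1))
    h=(P-C)@nn; m=near(P,C[0],C[1],.05)&(h>.024)&(h<.036); K=P[m]
    k=np.c_[(K-C)@u,(K-C)@v]; d=np.linalg.svd(k-k.mean(0))[2][0]
    mid=k.mean(0); t=m&(im.astype(int).min(-1)>110); print(" knob",len(K),"mid uv",mid.round(4),"ang from upslope (cw+)",np.degrees(np.arctan2(-d[1],d[0])).round(1),"white",t.sum(),(np.c_[(P[t]-C)@u,(P[t]-C)@v].mean(0) if t.any() else None),(np.ptp((k-mid)@d)).round(4),"h",np.percentile(h[m],[50,95]).round(4))
for n in sys.argv[1::2]: pass
for i in range(1,len(sys.argv),2): run(sys.argv[i],sys.argv[i+1])
E
python3 t.py top top0 side side0
```

```text
top 351 C [ 0.543  -0.249   0.0925] r 0.0511 n [0.198 0.463 0.864] tilt 30.2 upslope az -113.2
 knob 84 mid uv [0.0023 0.0001] ang from upslope (cw+) 137.5 white 9 [-0.0011674  0.0049854] 0.0452 h [0.031  0.0345]
side 96 C [ 0.5441 -0.246   0.0928] r 0.0525 n [0.21  0.466 0.859] tilt 30.8 upslope az -114.2
 knob 47 mid uv [ 0.0003 -0.0015] ang from upslope (cw+) 136.3 white 9 [0.01107563 0.01089666] 0.0485 h [0.0307 0.0346]
```

Everything fits the sizes given:

| Thing | Measured position (m) | Check |
|---|---|---|
| Brush | (0.507, 0.332) | handle radius 10 mm |
| Stand cup | (0.509, 0.332) | outer radius 28 mm |
| Can | (0.551, 0.104) | rim radius 31 mm, height 0.119 m |
| Dial centre | (0.5435, -0.2475, 0.0925) | radius 52 mm, tilt 30° |

The upslope azimuth is -113.5° and the knob is at about 0.33 rad. I'll set out for the brush.

Emit:
servo_tool --pt "0.155 0.46 0.275" --pt "0.31 0.92 0.55" --pt "0.31 0.92 0.55" --roll '[0.17,0.33,0.33]' --claw '[1,1,1]'

```text
time: 0.4
ee_pos: [0.2603, -0.4062, 0.3028]
orientation: [0.002, 0.955, 0.298, 0.0]
wrist_force: [0.1, -0.5, 0.6]
opening: 0.994
gripper_force: 0.0
```

Emit:
servo_tool --pt "0.155 0.46 0" --pt "0.31 0.92 0" --roll '[0.17,0.33]' --claw '[1,1]'

```text
time: 0.6
ee_pos: [0.2901, -0.3154, 0.2998]
orientation: [-0.0, 0.926, 0.378, -0.0]
wrist_force: [0.8, -0.2, 0.4]
opening: 1.005
gripper_force: 0.0
```

Emit:
servo_tool --pt "0.155 0.46 0" --pt "0.31 0.92 0" --roll '[0.17,0.33]' --claw '[1,1]'

```text
time: 0.8
ee_pos: [0.3212, -0.2229, 0.2999]
orientation: [-0.0, 0.89, 0.457, -0.0]
wrist_force: [0.4, 0.1, 0.4]
opening: 1.0
gripper_force: 0.0
```

Emit:
servo_tool --pt "0.155 0.46 0" --pt "0.31 0.92 0" --roll '[0.17,0.33]' --claw '[1,1]'

```text
time: 1.0
ee_pos: [0.3522, -0.1308, 0.3001]
orientation: [-0.0, 0.847, 0.532, -0.0]
wrist_force: [1.0, -1.4, 0.8]
opening: 0.999
gripper_force: 0.0
```

Emit:
servo_tool --pt "0.155 0.46 0" --pt "0.31 0.92 0" --pt "0.31 0.92 0" --roll '[0.17,0.33,0.33]' --claw '[1,1,1]'

```text
time: 1.3
ee_pos: [0.384, -0.0361, 0.2999]
orientation: [-0.0, 0.796, 0.605, 0.0]
wrist_force: [0.2, -0.3, -1.4]
opening: 1.0
gripper_force: 0.0
```

Emit:
servo_tool --pt "0.155 0.46 0" --pt "0.31 0.93 0" --roll '[0.17,0.33]' --claw '[1,1]'

```text
time: 1.5
ee_pos: [0.4145, 0.053, 0.3001]
orientation: [0.0, 0.744, 0.668, -0.0]
wrist_force: [1.0, -0.6, 0.2]
opening: 0.999
gripper_force: 0.0
```

Emit:
servo_tool --pt "0.155 0.46 0" --pt "0.31 0.93 0" --roll '[0.17,0.33]' --claw '[1,1]'

```text
time: 1.7
ee_pos: [0.4457, 0.147, 0.3]
orientation: [0.0, 0.682, 0.731, -0.0]
wrist_force: [0.1, -0.8, 1.1]
opening: 1.002
gripper_force: 0.0
```

Emit:
servo_tool --pt "0.155 0.46 0" --pt "0.31 0.93 0" --roll '[0.17,0.33]' --claw '[1,1]'

```text
time: 1.9
ee_pos: [0.4768, 0.24, 0.2997]
orientation: [-0.0, 0.617, 0.787, -0.0]
wrist_force: [0.5, -0.5, 1.2]
opening: 1.001
gripper_force: 0.0
```

Emit:
servo_tool --pt "0.155 0.46 0" --pt "0.31 0.93 0" --pt "0.31 0.93 0" --pt "0.31 0.93 0" --roll '[0.17,0.33,0.33,0.33]' --claw '[1,1,1,1]'

```text
time: 2.3
ee_pos: [0.5074, 0.3316, 0.2987]
orientation: [-0.0, 0.548, 0.837, -0.001]
wrist_force: [0.2, -0.6, -0.1]
opening: 1.0
gripper_force: 0.0
```

Run:
```python
from h import *
im,D=grab("side","side1")
P=cloud("side",D); z=P[...,2]; m=near(P,.507,.332,.03)&(z>.11)&(z<.215); Q=P[m]
print(len(Q),"top z",Q[:,2].max())
for a,b in[(.11,.13),(.15,.17),(.185,.205)]:
    q=Q[(Q[:,2]>a)&(Q[:,2]<b)]; (x,y),r=cv2.minEnclosingCircle(q[:,:2].astype(np.float32)); print(a,len(q),q.mean(0).round(4),x,y,r)
print(observe()["ee_pos"])
i=cv2.imread("pics/side1.png"); cv2.imwrite("pics/c1.png",cv2.resize(i[140:360,180:380],(600,600)[:2]))
```

```text
375 top z 0.20850251052585178
0.11 71 [0.5058 0.3418 0.1204] 0.5070257186889648 0.33718693256378174 0.009881546720862389
0.15 68 [0.5051 0.3423 0.16  ] 0.5057241916656494 0.3396664261817932 0.008641411550343037
0.185 71 [0.5056 0.3424 0.1953] 0.5072624087333679 0.33816251158714294 0.009078807197511196
[0.507402   0.33084325 0.29951277]
```

View pics/c1.png

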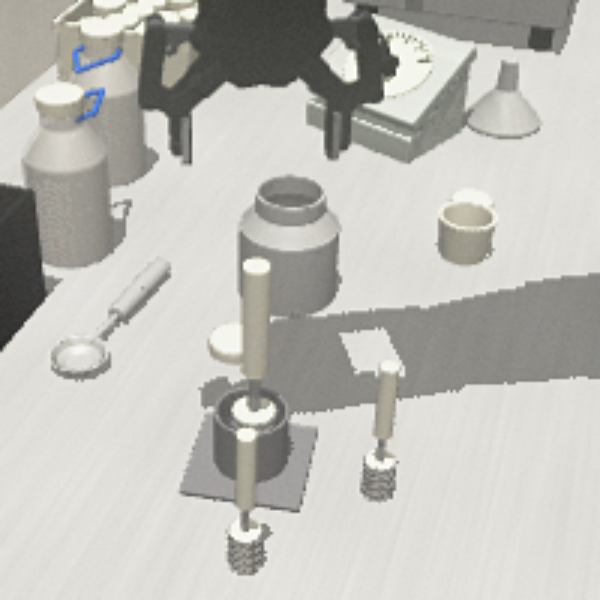

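The picture shows the open gripper straight above, fingers at about (185,140) and (335,140) in the crop. The brush handle (257,320) is upright, with its axis at about (0.507, 0.332). Both measurements agree, so I'll descend and grip.

Emit:
servo_tool --pt "0 0.01 -0.3" --pt "0 0.01 -0.6" --pt "0 0.01 -0.9" --pt "0 0.01 -1" --pt "0 0.01 -1" --roll '[0,0,0,0,0]' --claw '[1,1,1,1,1]'

```text
time: 2.85
ee_pos: [0.5071, 0.3315, 0.1999]
orientation: [-0.0, 0.548, 0.836, -0.001]
wrist_force: [0.3, 1.2, 0.5]
opening: 1.001
gripper_force: 0.0
```

Emit:
servo_tool --pt "0 0 -0.12" --pt "0 0 -0.24" --pt "0 0 -0.24" --pt "0 0 -0.24" --pt "0 0 -0.24" --pt "0 0 -0.24" --pt "0 0 -0.24" --pt "0 0 -0.24" --pt "0 0 -0.24" --pt "0 0 -0.24" --roll '[0,0,0,0,0,0,0,0,0,0]' --claw '[1,1,0.6,0.3,0.1,0,0,0,0,0]' --squeeze 40

```text
time: 3.85
ee_pos: [0.5074, 0.3327, 0.1768]
orientation: [0.0, 0.547, 0.837, 0.0]
wrist_force: [0.7, 0.1, 5.4]
opening: 0.221
gripper_force: 39.1
```

Emit:
servo_tool --pt "0 0 0.1" --pt "0 0 0.4" --pt "0 0 0.7" --pt "0 0 1" --pt "0 0 1" --roll '[0,0,0,0,0]' --claw '[0,0,0,0,0]'

```text
time: 4.35
ee_pos: [0.5079, 0.333, 0.2811]
orientation: [0.001, 0.547, 0.837, 0.003]
wrist_force: [0.2, 0.1, -1.0]
opening: 0.223
gripper_force: 39.2
```

Emit:
servo_tool --pt "0 0 0.4" --pt "0.1 -0.2 0.7" --pt "0.2 -0.6 0.7" --pt "0.3 -1 0.7" --pt "0.3 -1 0.7" --roll '[0,0,0,0,0]' --claw '[0,0,0,0,0]'

```text
time: 4.85
ee_pos: [0.538, 0.2288, 0.3459]
orientation: [0.0, 0.549, 0.836, -0.001]
wrist_force: [0.7, 0.4, -1.2]
opening: 0.221
gripper_force: 39.4
```

Emit:
servo_tool --pt "0.05 -0.3 0" --pt "0.1 -0.6 0" --pt "0.14 -1 0" --pt "0.14 -1 0" --pt "0.14 -1 0" --pt "0.14 -1 0" --roll '[0,0,0,0,0,0]' --claw '[0,0,0,0,0,0]'

```text
time: 5.45
ee_pos: [0.551, 0.1334, 0.346]
orientation: [-0.0, 0.547, 0.837, -0.0]
wrist_force: [0.8, 0.6, -1.1]
opening: 0.224
gripper_force: 39.4
```

Emit:
servo_tool --pt "0 -0.1 0" --pt "0 -0.28 0" --pt "0 -0.28 0" --pt "0 -0.28 0" --pt "0 -0.28 0" --roll '[0,0,0,0,0]' --claw '[0,0,0,0,0]'

```text
time: 5.95
ee_pos: [0.5511, 0.1051, 0.3462]
orientation: [-0.0, 0.547, 0.837, 0.0]
wrist_force: [-0.0, -0.2, -0.9]
opening: 0.221
gripper_force: 39.4
```

Run:
```python
from h import *
print(observe()["ee_pos"],observe()["gripper_force"])
for n in("side","top"):
    im,D=grab(n,n+"2"); P=cloud(n,D); z=P[...,2]
    for nm,x,y,r,a,b in[("bristles",.551,.104,.04,.178,.225),("handle",.551,.104,.03,.28,.31),("rim",.551,.104,.06,.11,.128),("body",.551,.104,.07,.03,.08)]:
        Q=P[near(P,x,y,r)&(z>a)&(z<b)]
        if len(Q)>4:
            (cx,cy),rr=cv2.minEnclosingCircle(Q[:,:2].astype(np.float32)); print(n,nm,len(Q),Q.mean(0).round(4),np.round([cx,cy,rr],4),"minz",Q[:,2].min().round(4))
i=cv2.imread("pics/side2.png"); cv2.imwrite("pics/c2.png",cv2.resize(i[100:300,190:390],(600,600)))
```

```text
[0.55110432 0.10509713 0.34624857] 39.355682730674744
side bristles 217 [0.5482 0.1191 0.2018] [0.5507 0.1105 0.0178] minz 0.1781
side handle 96 [0.5492 0.1146 0.295 ] [0.5498 0.1116 0.0091] minz 0.28
side rim 190 [0.5512 0.1078 0.1166] [0.5523 0.107  0.0329] minz 0.11
side body 509 [0.5421 0.1377 0.0558] [0.552  0.1075 0.0464] minz 0.0301
top rim 19 [0.565  0.1013 0.1189] [0.5556 0.1046 0.0297] minz 0.1115
```

View pics/c2.png

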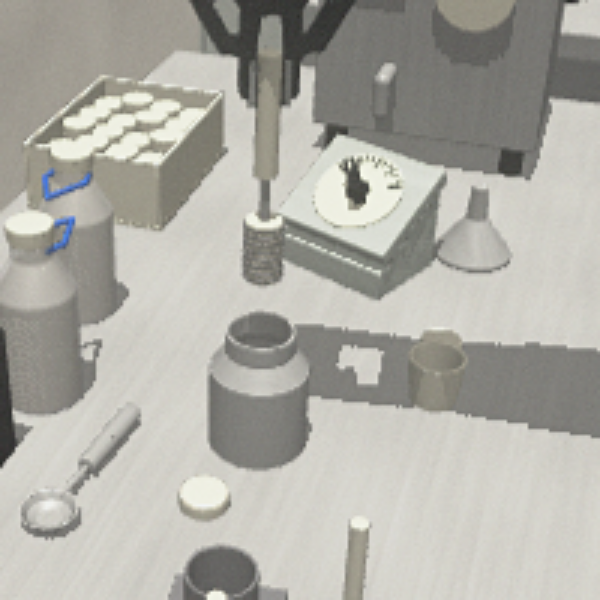

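The brush hangs upright at crop (262,250), straight above the can mouth at (262,330). Its axis is within about 2 mm of the can's in x and y. Scrub now.

Emit:
servo_tool --pt "0 0.01 -0.2" --pt "0 0.01 -0.4" --pt "0 0.01 -0.6" --pt "0 0.01 -0.8" --pt "0 0.01 -0.8" --roll '[0,0,0,0,0]' --claw '[0,0,0,0,0]'

```text
time: 6.55
ee_pos: [0.5504, 0.1058, 0.2638]
orientation: [-0.002, 0.547, 0.837, -0.001]
wrist_force: [0.2, 0.2, -0.6]
opening: 0.222
gripper_force: 39.3
```

Emit:
servo_tool --pt "0 0 -0.2" --pt "0 0 -0.4" --pt "0 0 -0.6" --pt "0 0 -0.79" --pt "0 0 -0.79" --pt "0 0 -0.79" --pt "0 0 -0.79" --roll '[0,0,0,0,0,0,0]' --claw '[0,0,0,0,0,0,0]'

```text
time: 7.25
ee_pos: [0.5518, 0.1057, 0.189]
orientation: [0.001, 0.547, 0.837, 0.001]
wrist_force: [-1.0, -0.2, -0.3]
opening: 0.225
gripper_force: 39.3
```

Emit:
servo_tool --pt "0 0 0.2" --pt "0 0 0.4" --pt "0 0 0.6" --pt "0 0 0.6" --pt "0 0 0.6" --pt "0 0 0.6" --roll '[0,0,0,0,0,0]' --claw '[0,0,0,0,0,0]'

```text
time: 7.85
ee_pos: [0.5509, 0.1056, 0.2465]
orientation: [-0.0, 0.547, 0.837, -0.0]
wrist_force: [0.1, -0.1, -1.4]
opening: 0.221
gripper_force: 39.4
```

Emit:
servo_tool --pt "0 0 -0.2" --pt "0 0 -0.4" --pt "0 0 -0.61" --pt "0 0 -0.62" --pt "0 0 -0.62" --pt "0 0 -0.62" --pt "0 0 -0.62" --roll '[0,0,0,0,0,0,0]' --claw '[0,0,0,0,0,0,0]'

```text
time: 8.55
ee_pos: [0.5515, 0.1056, 0.1863]
orientation: [0.001, 0.547, 0.837, 0.0]
wrist_force: [-0.4, -0.0, -0.5]
opening: 0.226
gripper_force: 39.3
```

Emit:
servo_tool --pt "0 0 0.2" --pt "0 0 0.4" --pt "0 0 0.62" --pt "0 0 0.62" --pt "0 0 0.62" --pt "0 0 0.62" --roll '[0,0,0,0,0,0]' --claw '[0,0,0,0,0,0]'

```text
time: 9.15
ee_pos: [0.5508, 0.1055, 0.2463]
orientation: [-0.001, 0.547, 0.837, -0.0]
wrist_force: [0.6, -0.6, -0.2]
opening: 0.22
gripper_force: 39.4
```

Emit:
servo_tool --pt "0 0 0.3" --pt "0 0 0.6" --pt "0 0 1" --pt "0 0 1" --pt "0 0 1" --roll '[0,0,0,0,0]' --claw '[0,0,0,0,0]'

```text
time: 9.65
ee_pos: [0.5512, 0.1056, 0.3467]
orientation: [-0.0, 0.547, 0.837, -0.0]
wrist_force: [0.0, 0.2, -1.1]
opening: 0.223
gripper_force: 39.5
```

Emit:
servo_tool --pt "-0.05 0.3 0" --pt "-0.1 0.6 0" --pt "-0.2 1 0" --roll '[0,0,0]' --claw '[0,0,0]'

```text
time: 9.95
ee_pos: [0.531, 0.2058, 0.345]
orientation: [-0.001, 0.548, 0.836, -0.001]
wrist_force: [-0.3, 0.4, -0.3]
opening: 0.224
gripper_force: 39.4
```

Emit:
servo_tool --pt "-0.1 0.4 0" --pt "-0.2 0.8 0" --pt "-0.23 1 0" --roll '[0,0,0]' --claw '[0,0,0]'

```text
time: 10.25
ee_pos: [0.5067, 0.3082, 0.345]
orientation: [-0.001, 0.547, 0.837, -0.001]
wrist_force: [-0.4, -0.7, -1.5]
opening: 0.223
gripper_force: 39.4
```

Emit:
servo_tool --pt "0 0.15 0" --pt "0 0.265 0" --pt "0 0.265 0" --pt "0 0.265 0" --pt "0 0.265 -0.3" --pt "0 0.265 -0.6" --pt "0 0.265 -0.6" --roll '[0,0,0,0,0,0,0]' --claw '[0,0,0,0,0,0,0]'

```text
time: 10.95
ee_pos: [0.5076, 0.3305, 0.2835]
orientation: [-0.001, 0.548, 0.836, -0.003]
wrist_force: [0.1, -0.5, -0.8]
opening: 0.225
gripper_force: 39.3
```

Run:
```python
from h import *
print(observe()["ee_pos"])
for n in("side",):
    im,D=grab(n,n+"3"); P=cloud(n,D); z=P[...,2]
    for nm,x,y,r,a,b in[("bristles",.508,.332,.04,.12,.17),("cup",.508,.332,.04,.02,.066),("canrim",.551,.104,.06,.11,.128)]:
        Q=P[near(P,x,y,r)&(z>a)&(z<b)]
        if len(Q)>4:
            (cx,cy),rr=cv2.minEnclosingCircle(Q[:,:2].astype(np.float32)); print(n,nm,len(Q),Q.mean(0).round(4),np.round([cx,cy,rr],4),"minz",Q[:,2].min().round(4))
```

```text
[0.50758525 0.33051853 0.2835382 ]
side bristles 379 [0.504  0.3414 0.1511] [0.5067 0.3346 0.0176] minz 0.1202
side cup 539 [0.5101 0.3335 0.0431] [0.5094 0.3356 0.0298] minz 0.02
side canrim 115 [0.538  0.1115 0.1166] [0.5488 0.1066 0.0318] minz 0.1101
```

Emit:
servo_tool --pt "0.01 0.01 -0.2" --pt "0.01 0.01 -0.4" --pt "0.01 0.01 -0.6" --pt "0.01 0.01 -0.8" --pt "0.01 0.01 -1" --pt "0.01 0.01 -1" --pt "0.01 0.01 -1" --roll '[0,0,0,0,0,0,0]' --claw '[0,0,0,0,0,0,0]'

```text
time: 11.7
ee_pos: [0.5099, 0.3331, 0.1893]
orientation: [0.0, 0.548, 0.837, 0.001]
wrist_force: [0.2, -0.2, -0.2]
opening: 0.228
gripper_force: 39.4
```

Emit:
servo_tool --pt "0 0 -0.03" --pt "0 0 -0.06" --pt "0 0 -0.08" --pt "0 0 -0.08" --pt "0 0 -0.08" --roll '[0,0,0,0,0]' --claw '[0,0,0,0,0]'

```text
time: 12.2
ee_pos: [0.5092, 0.3331, 0.1794]
orientation: [0.0, 0.547, 0.837, 0.0]
wrist_force: [-0.4, -0.1, -0.5]
opening: 0.222
gripper_force: 39.4
```

Emit:
servo_tool --pt "0 0 -0.02" --pt "0 0 -0.02" --pt "0 0 -0.02" --pt "0 0 -0.02" --pt "0 0 -0.02" --pt "0 0 -0.02" --pt "0 0 -0.02" --pt "0 0 -0.02" --pt "0 0 -0.02" --pt "0 0 -0.02" --roll '[0,0,0,0,0,0,0,0,0,0]' --claw '[0,0,0.3,0.4,0.6,0.8,1,1,1,1]'

```text
time: 13.2
ee_pos: [0.5092, 0.3331, 0.1773]
orientation: [0.0, 0.547, 0.837, -0.0]
wrist_force: [0.2, 0.3, 0.6]
opening: 0.998
gripper_force: 0.0
```

Emit:
servo_tool --pt "0 0 0.2" --pt "0 0 0.5" --pt "0 0 1" --pt "0 0 1" --pt "0 0 1" --roll '[0,0,0,0,0]' --claw '[1,1,1,1,1]'

```text
time: 13.7
ee_pos: [0.5093, 0.3332, 0.2782]
orientation: [0.0, 0.547, 0.837, 0.001]
wrist_force: [-0.2, -0.3, -0.1]
opening: 0.999
gripper_force: 0.0
```

Run:
```python
from h import *
o=observe();print(o["ee_pos"],o["opening"],o["gripper_force"])
im,D=grab("side","side4"); P=cloud("side",D); z=P[...,2]
for a,b in[(.11,.13),(.15,.17),(.185,.205)]:
    q=P[near(P,.507,.332,.03)&(z>a)&(z<b)]; print(a,len(q),q.mean(0).round(4))
print("top",z[near(P,.507,.332,.03)&(z<.215)].max())
i=cv2.imread("pics/side4.png"); cv2.imwrite("pics/c4.png",cv2.resize(i[140:360,180:380],(600,600)))
```

```text
[0.50933993 0.33315958 0.2782442 ] 0.9994154574718416 0.0
0.11 65 [0.5069 0.3424 0.1198]
0.15 69 [0.5073 0.3426 0.1602]
0.185 77 [0.5074 0.3422 0.1956]
top 0.2083892306899699
```

View pics/c4.png

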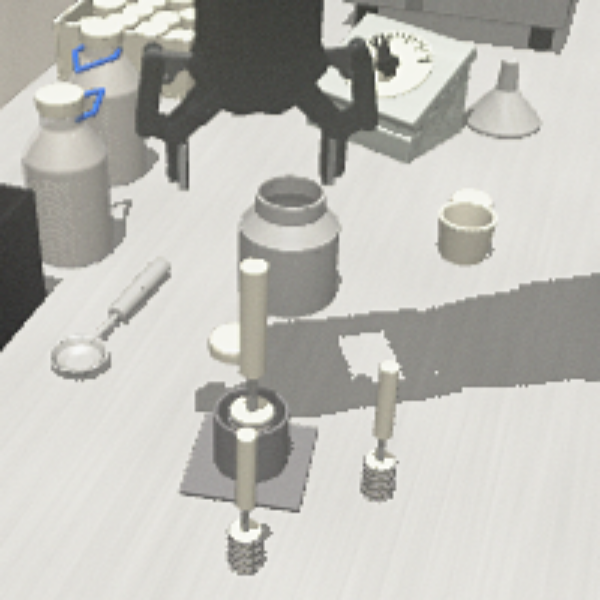

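The brush stands upright in its stand at crop (253,400), and the gripper is clear of it. The can still stands at (290,240). Now to the timer.

Emit:
servo_tool --pt "0.03 -0.3 0.2" --pt "0.06 -0.7 0.2" --pt "0.065 -0.95 0.2" --roll '[0,0,0]' --claw '[1,1,1]'

```text
time: 14.05
ee_pos: [0.5156, 0.2361, 0.2962]
orientation: [-0.0, 0.548, 0.837, -0.001]
wrist_force: [1.2, 0.6, -0.0]
opening: 0.999
gripper_force: 0.0
```

Emit:
servo_tool --pt "0.03 -0.47 0" --pt "0.065 -0.95 0" --roll '[0,0]' --claw '[0.8,0.6]'

```text
time: 14.25
ee_pos: [0.5216, 0.1418, 0.2957]
orientation: [-0.001, 0.547, 0.837, -0.001]
wrist_force: [1.1, -0.5, 0.4]
opening: 0.688
gripper_force: 0.0
```

Emit:
servo_tool --pt "0.03 -0.47 0" --pt "0.065 -0.95 0" --roll '[0,0]' --claw '[0.4,0.4]'

```text
time: 14.45
ee_pos: [0.5281, 0.0463, 0.2959]
orientation: [-0.001, 0.547, 0.837, -0.001]
wrist_force: [1.7, 0.4, 0.6]
opening: 0.402
gripper_force: 0.0
```

Emit:
servo_tool --pt "0.03 -0.47 0" --pt "0.065 -0.95 0" --roll '[0,0]' --claw '[0.4,0.4]'

```text
time: 14.65
ee_pos: [0.5346, -0.0488, 0.296]
orientation: [-0.001, 0.547, 0.837, -0.0]
wrist_force: [1.2, -0.3, 1.0]
opening: 0.4
gripper_force: 0.0
```

Emit:
servo_tool --pt "0.03 -0.47 0" --pt "0.065 -0.95 0" --roll '[0,0]' --claw '[0.4,0.4]'

```text
time: 14.85
ee_pos: [0.5412, -0.1438, 0.2959]
orientation: [-0.001, 0.547, 0.837, -0.0]
wrist_force: [0.7, 0.5, -0.2]
opening: 0.396
gripper_force: 0.0
```

Emit:
servo_tool --pt "0.03 -0.47 0" --pt "0.065 -0.94 0" --pt "0.065 -0.94 0" --pt "0.065 -0.94 -0.4" --pt "0.065 -0.94 -0.8" --pt "0.065 -0.94 -1" --pt "0.065 -0.94 -1" --pt "0.065 -0.94 -1" --roll '[0,0,0,0,0,0,0,0]' --claw '[0.4,0.4,0.4,0.4,0.4,0.4,0.4,0.4]'

```text
time: 15.65
ee_pos: [0.5483, -0.2357, 0.1975]
orientation: [-0.0, 0.547, 0.837, 0.0]
wrist_force: [0.6, -0.4, 0.4]
opening: 0.402
gripper_force: 0.0
```

Run:
```python
from h import *
o=observe();print(o["ee_pos"],o["opening"],o["joint_pos"].round(2))
grab("side","side5"); i=cv2.imread("pics/side5.png"); cv2.imwrite("pics/c5.png",cv2.resize(i[105:205,255:375],(720,600)))
```

```text
[ 0.54825401 -0.23568836  0.19747294] 0.4020115500866683 [-0.47  0.44  1.44  0.    1.26 -0.88]
```

View pics/c5.png

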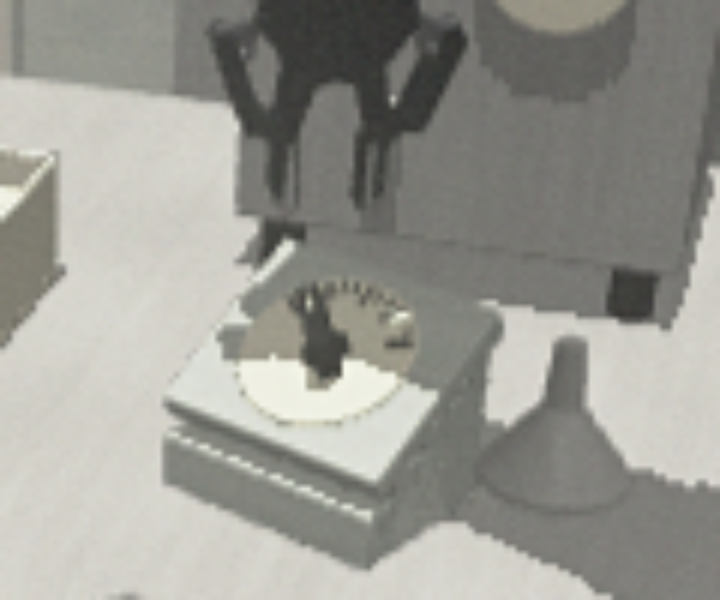

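The half-open fingers at crop (283,190) and (370,190) straddle the line down to the knob at (323,340), and the funnel is clear. Descend gently and close softly.

Emit:
servo_tool --pt "0 0 -0.2" --pt "0 0 -0.4" --pt "0 0 -0.6" --pt "0 0 -0.72" --pt "0 0 -0.76" --pt "0 0 -0.76" --roll '[0,0,0,0,0,0]' --claw '[0.4,0.4,0.4,0.4,0.4,0.4]'

```text
time: 16.3
ee_pos: [0.5484, -0.236, 0.1218]
orientation: [0.0, 0.547, 0.837, 0.0]
wrist_force: [0.2, -0.2, -0.3]
opening: 0.399
gripper_force: 0.0
```

Emit:
servo_tool --pt "0 0 0" --pt "0 0 0" --pt "0 0 0" --pt "0 0 -0.02" --pt "0 0 -0.02" --pt "0 0 -0.02" --roll '[0,0,0,0,0,0]' --claw '[0.3,0.2,0.1,0,0,0]' --squeeze 20

```text
time: 16.9
ee_pos: [0.548, -0.2367, 0.1219]
orientation: [0.001, 0.548, 0.837, -0.001]
wrist_force: [-13.5, 1.5, 19.4]
opening: 0.194
gripper_force: 23.2
```

Emit:
servo_tool --pt "0 0 0" --pt "0 0 0" --pt "0 0 0" --pt "0 0 0" --pt "0 0 0" --pt "0 0 0" --roll '[-0.2,-0.4,-0.6,-0.8,-1,-1]' --claw '[0,0,0,0,0,0]'

```text
time: 17.5
ee_pos: [0.5483, -0.2364, 0.1212]
orientation: [0.001, 0.747, 0.665, -0.0]
wrist_force: [-6.1, 1.4, 11.5]
opening: 0.163
gripper_force: 19.9
```

Emit:
servo_tool --pt "0 0 0" --pt "0 0 0" --pt "0 0 0" --pt "0 0 0" --pt "0 0 0" --pt "0 0 0" --roll '[-0.2,-0.4,-0.6,-0.8,-1,-1]' --claw '[0,0,0,0,0,0]'

```text
time: 18.1
ee_pos: [0.549, -0.2363, 0.121]
orientation: [0.001, 0.893, 0.45, 0.001]
wrist_force: [1.4, 1.2, 5.8]
opening: 0.146
gripper_force: 38.8
```

Run:
```python
from h import *
o=observe();print(o["ee_pos"],o["opening"],o["moment"],o["wrist_force"])
grab("side","side6"); i=cv2.imread("pics/side6.png"); cv2.imwrite("pics/c6.png",cv2.resize(i[115:205,265:355],(600,600)))
```

```text
[ 0.54903839 -0.23627393  0.12099362] 0.14555888241850445 [-0.21013182 -0.37628712  0.30703767] [1.38385183 1.22292208 5.84971496]
```

View pics/c6.png

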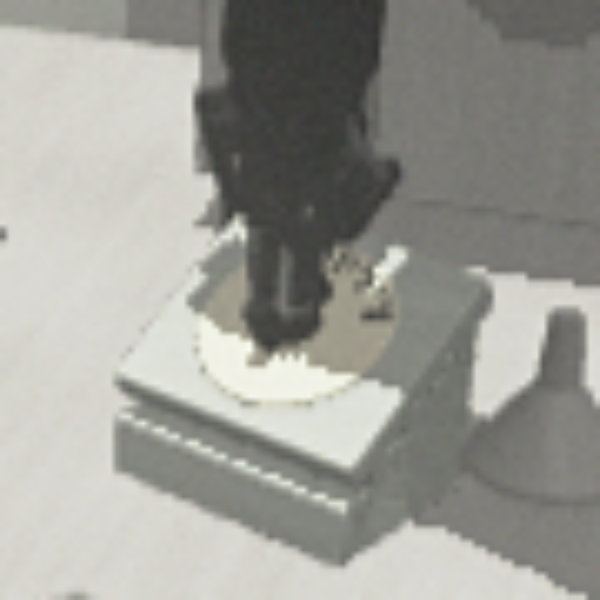

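The fingers hold the bar at crop (285,320) and it has turned with them; the opening of 12.4 mm matches the flat bar. I'll keep winding.

Emit:
servo_tool --pt "0 0 0" --pt "0 0 0" --pt "0 0 0" --pt "0 0 0" --pt "0 0 0" --pt "0 0 0" --roll '[-0.2,-0.4,-0.6,-0.8,-1,-1]' --claw '[0,0,0,0,0,0]'

```text
time: 18.75
ee_pos: [0.55, -0.2365, 0.1222]
orientation: [0.002, 0.979, 0.204, 0.003]
wrist_force: [3.1, 0.9, 12.1]
opening: 0.151
gripper_force: 83.7
```

Emit:
servo_tool --pt "0 0 0" --pt "0 0 0" --pt "0 0 0" --pt "0 0 0" --pt "0 0 0" --pt "0 0 0" --roll '[-0.2,-0.4,-0.6,-0.8,-0.98,-0.98]' --claw '[0,0,0,0,0,0]'

```text
time: 19.35
ee_pos: [0.5505, -0.2373, 0.1242]
orientation: [0.002, 0.999, -0.051, 0.004]
wrist_force: [-1.5, 0.1, 28.2]
opening: 0.149
gripper_force: 94.2
```

Run:
```python
from h import *
o=observe();print(o["ee_pos"],o["opening"],o["moment"],o["wrist_force"],o["joint_pos"].round(3))
im,D=grab("side","side7"); i=cv2.imread("pics/side7.png"); cv2.imwrite("pics/c7.png",cv2.resize(i[115:205,265:355],(600,600)))
```

```text
[ 0.55048134 -0.2372722   0.12423789] 0.14907725392257326 [-0.78721954  0.0996413   0.27130578] [-1.46521251  0.08725638 28.24497169] [-4.680e-01  5.240e-01  1.502e+00 -1.000e-03  1.106e+00  1.206e+00]
```

View pics/c7.png

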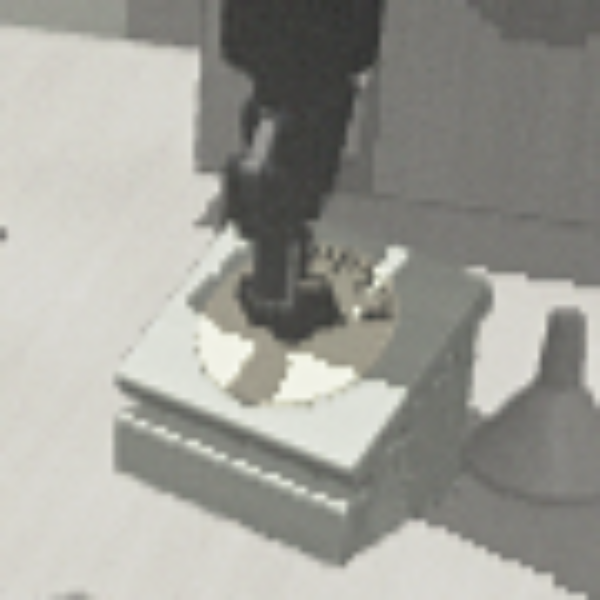

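```bash
cat > k.py <<'E'
from h import *
import sys
f=sys.argv[1]; Z=np.load(f+".npz"); P=cloud("side",Z["D"]); im=Z["im"].astype(int)
C=np.array([.5435,-.2475,.0925]); az=np.radians(-113.5); n=np.array([-np.cos(az)*.5,-np.sin(az)*.5,.866]); u=np.array([np.cos(az)*.866,np.sin(az)*.866,.5]); v=np.cross(n,u)
q=(P-C); h=q@n; a=q@u; r=-(q@v)
m=(h>.006)&(h<.031)&(np.hypot(a,r)<.032)
# top-down image on dial plane: a up, r right, 2mm cells, max h in mm
G=np.full((34,34),-1)
for A,B,H in zip(a[m],r[m],h[m]):
    i,j=int(17-A*500),int(17+B*500)
    if 0<=i<34 and 0<=j<34: G[i,j]=max(G[i,j],int(H*1000))
print("\n".join("".join("%3s"%(x if x>=0 else ".") for x in row) for row in G))
E
python3 k.py side7
```

```text
.  .  .  .  .  .  .  .  .  .  .  .  .  .  .  .  .  .  .  .  .  .  .  .  .  .  .  .  .  .  .  .  .  .
  .  .  .  .  .  .  .  .  .  .  .  .  .  .  .  .  .  .  .  .  .  .  .  .  .  .  .  .  .  .  .  .  .  .
  .  .  .  .  .  .  .  .  .  .  .  .  .  .  .  .  .  .  .  .  .  .  .  .  .  .  .  .  .  .  .  .  .  .
  .  .  .  .  .  .  .  .  .  .  .  .  .  .  .  .  .  .  .  .  .  .  .  .  .  .  .  .  .  .  .  .  .  .
  .  .  .  .  .  .  .  .  .  .  .  .  .  .  .  .  .  .  .  .  .  .  .  .  .  .  .  .  .  .  .  .  .  .
  .  .  .  .  .  .  .  .  .  .  .  .  .  .  .  .  .  .  .  .  .  .  .  .  .  .  .  .  .  .  .  .  .  .
  .  .  .  .  .  .  .  .  .  .  .  .  .  .  .  .  .  .  .  .  .  .  .  .  .  .  .  .  .  .  .  .  .  .
  .  .  .  .  .  .  .  .  .  .  .  .  .  .  .  .  .  . 29  .  .  .  .  .  .  .  .  .  .  .  .  .  .  .
  .  .  .  .  .  .  .  .  .  .  .  .  .  .  .  .  .  .  .  .  .  .  .  .  .  .  .  .  .  .  .  .  .  .
  .  .  .  .  .  .  .  .  .  .  .  .  .  .  .  .  . 27  .  .  .  .  .  .  .  .  .  .  .  .  .  .  .  .
  .  .  .  .  .  .  .  .  .  .  .  .  .  .  .  .  .  .  .  .  .  .  .  .
[... 1699 characters left out ...]
.  .  .  .  .  .  .  .  .  .  .  .  .  .  .  .  .  .  .  .  .  .  .  .  .  .  .  .
  .  .  .  .  .  .  .  .  .  .  .  .  .  .  .  .  .  .  .  .  .  .  .  .  .  .  .  .  .  .  .  .  .  .
  .  .  .  .  .  .  .  .  .  .  .  .  .  .  .  .  .  .  .  .  .  .  .  .  .  .  .  .  .  .  .  .  .  .
  .  .  .  .  .  .  .  .  .  .  .  .  .  .  .  .  .  .  .  .  .  .  .  .  .  .  .  .  .  .  .  .  .  .
  .  .  .  .  .  .  .  .  .  .  .  .  .  .  .  .  .  .  .  .  .  .  .  .  .  .  .  .  .  .  .  .  .  .
  .  .  .  .  .  .  .  .  .  .  .  .  .  .  .  .  .  .  .  .  .  .  .  .  .  .  .  .  .  .  .  .  .  .
  .  .  .  .  .  .  .  .  .  .  .  .  .  .  .  .  .  .  .  .  .  .  .  .  .  .  .  .  .  .  .  .  .  .
```

The bar's visible side runs at about 66–71° past straight up in the dial plane, and the finger yaw says 70°. That is 2.2–2.3 rad, past the top mark. I'll add a small margin, then turn back by 75°.

Emit:
servo_tool --pt "0 0 0.01" --pt "0 0 0.01" --pt "0 0 0.01" --roll '[-0.05,-0.09,-0.09]' --claw '[0,0,0]'

```text
time: 19.7
ee_pos: [0.55, -0.2372, 0.1246]
orientation: [0.002, 0.997, -0.073, 0.004]
wrist_force: [-3.5, -1.0, 23.8]
opening: 0.149
gripper_force: 91.5
```

Emit:
servo_tool --pt "0 0 0" --pt "0 0 0" --pt "0 0 0" --pt "0 0 0" --pt "0 0 0" --pt "0 0 0" --roll '[0.2,0.4,0.6,0.8,1,1]' --claw '[0,0,0,0,0,0]'

```text
time: 20.3
ee_pos: [0.5508, -0.2357, 0.1246]
orientation: [0.002, 0.982, 0.19, 0.004]
wrist_force: [4.9, 8.8, 23.4]
opening: 0.146
gripper_force: 64.3
```

Emit:
servo_tool --pt "0 0 0" --pt "0 0 0" --pt "0 0 0" --pt "0 0 0" --pt "0 0 0" --pt "0 0 0" --roll '[0.2,0.4,0.6,0.8,1,1]' --claw '[0,0,0,0,0,0]'

```text
time: 20.9
ee_pos: [0.5499, -0.2348, 0.1232]
orientation: [0.001, 0.899, 0.437, 0.002]
wrist_force: [1.3, 12.5, 17.2]
opening: 0.146
gripper_force: 34.3
```

Emit:
servo_tool --pt "0 0 0" --pt "0 0 0" --pt "0 0 0" --pt "0 0 0" --pt "0 0 0" --roll '[0.15,0.3,0.47,0.47,0.47]' --claw '[0,0,0,0,0]'

```text
time: 21.4
ee_pos: [0.5491, -0.235, 0.1224]
orientation: [0.0, 0.84, 0.543, 0.001]
wrist_force: [-1.0, 9.4, 13.3]
opening: 0.145
gripper_force: 19.7
```

Emit:
servo_tool --pt "0 0 0" --pt "0 0 0" --pt "0 0 0" --pt "0 0 0" --pt "0 0 0" --pt "0 0 0.2" --pt "0 0 0.5" --pt "0 0 0.8" --pt "0 0 0.8" --roll '[0,0,0,0,0,0,0,0,0]' --claw '[0.16,0.2,0.3,0.4,0.4,0.4,0.4,0.4,0.4]'

```text
time: 22.3
ee_pos: [0.5494, -0.2366, 0.2046]
orientation: [0.003, 0.84, 0.542, 0.002]
wrist_force: [-0.6, 1.0, -0.0]
opening: 0.399
gripper_force: 0.0
```

```bash
python3 - <<'E'
from h import *
o=observe();print(o["ee_pos"],o["opening"],o["orientation"])
grab("side","side8"); grab("top","top8"); i=cv2.imread("pics/side8.png"); cv2.imwrite("pics/c8.png",cv2.resize(i[115:205,265:355],(600,600),interpolation=cv2.INTER_CUBIC))
E
python3 t.py side side8 top top8
```

```text
[ 0.54937993 -0.23658226  0.20458573] 0.3989622318403891 [0.00285777 0.84049459 0.54180984 0.00166625]
side 52 C [ 0.5444 -0.2464  0.0933] r 0.0515 n [0.19  0.49  0.851] tilt 31.7 upslope az -111.2
 knob 54 mid uv [ 0.0007 -0.0001] ang from upslope (cw+) -176.6 white 5 [0.00802186 0.00161775] 0.0455 h [0.0306 0.034 ]
top 46 C [ 0.5575 -0.2174  0.0736] r 0.0267 n [0.327 0.657 0.679] tilt 47.2 upslope az -116.5t.py:10: RuntimeWarning: Mean of empty slice.
  k=np.c_[(K-C)@u,(K-C)@v]; d=np.linalg.svd(k-k.mean(0))[2][0]
  ret = um.true_divide(
t.py:11: RuntimeWarning: Mean of empty slice.
  mid=k.mean(0); t=m&(im.astype(int).min(-1)>110); print(" knob",len(K),"mid uv",mid.round(4),"ang from upslope (cw+)",np.degrees(np.arctan2(-d[1],d[0])).round(1),"white",t.sum(),(np.c_[(P[t]-C)@u,(P[t]-C)@v].mean(0) if t.any() else None),(np.ptp((k-mid)@d)).round(4),"h",np.percentile(h[m],[50,95]).round(4))
Traceback (most recent call last):
  File "t.py", line 13, in <module>
    for i in range(1,len(sys.argv),2): run(sys.argv[i],sys.argv[i+1])
                                       ~~~^^^^^^^^^^^^^^^^^^^^^^^^^^^
  File "t.py", line 11, in run
    mid=k.mean(0); t=m&(im.astype(int).min(-1)>110); print(" knob",len(K),"mid uv",mid.round(4),"ang from upslope (cw+)",np.degrees(np.arctan2(-d[1],d[0])).round(1),"white",t.sum(),(np.c_[(P[t]-C)@u,(P[t]-C)@v].mean(0) if t.any() else None),(np.ptp((k-mid)@d)).round(4),"h",np.percentile(h[m],[50,95]).round(4))
                                                                                                                                                                                                                                                  ~~~~~~^^^^^^^^^^^
ValueError: zero-size array to reduction operation maximum which has no identity
```

View pics/c8.png

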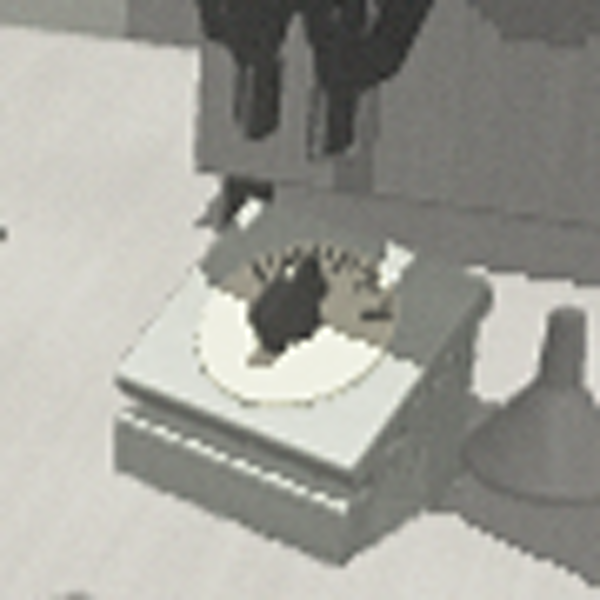

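The knob's pointer end at crop (310,265) points straight up the slope, and the fingers at (258,110) and (335,130) are clear above. The measured bar angle is within 2–3° of 6 minutes. I'll retreat and check from the top.

Emit:
servo_tool --pt "0 0 0.3" --pt "0 0 0.7" --pt "-0.3 -0.3 0.9" --pt "-0.7 -0.7 0.9" --pt "-1 -1 0.9" --roll '[0,0,0,0,0]' --claw '[0.4,0.4,0.4,0.4,0.4]'

```text
time: 22.9
ee_pos: [0.4469, -0.3366, 0.2894]
orientation: [-0.0, 0.84, 0.542, -0.0]
wrist_force: [-0.0, -0.9, -0.3]
opening: 0.397
gripper_force: 0.0
```

Emit:
servo_tool --pt "-0.3 -0.3 0" --pt "-0.6 -0.6 0" --pt "-1 -1 0" --pt "-1 -1 0" --pt "-1 -1 0" --pt "-1 -1 0" --roll '[0,0,0,0,0,0]' --claw '[0.4,0.4,0.4,0.4,0.4,0.4]'

```text
time: 23.5
ee_pos: [0.3487, -0.4353, 0.2895]
orientation: [-0.001, 0.84, 0.542, 0.0]
wrist_force: [-0.4, -0.1, -0.4]
opening: 0.401
gripper_force: 0.0
```

```bash
python3 - <<'E'
from h import *
for n in("top","side"):
    im,D=grab(n,n+"9"); P=cloud(n,D); z=P[...,2]
    for nm,x,y,r,a,b in[("brush",.507,.332,.03,.17,.23),("canrim",.551,.105,.06,.112,.13)]:
        Q=P[near(P,x,y,r)&(z>a)&(z<b)]; (cx,cy),rr=cv2.minEnclosingCircle(Q[:,:2].astype(np.float32)); print(n,nm,len(Q),np.round([cx,cy,rr],4))
E
python3 t.py top top9 side side9
```

```text
top brush 70 [0.5093 0.3323 0.0103]
top canrim 78 [0.5511 0.1046 0.0309]
side brush 171 [0.5093 0.3368 0.0107]
side canrim 164 [0.5515 0.107  0.0329]
top 400 C [ 0.5428 -0.2498  0.093 ] r 0.0509 n [0.201 0.462 0.864] tilt 30.2 upslope az -113.6
 knob 76 mid uv [ 0.001 -0.   ] ang from upslope (cw+) 1.8 white 10 [0.00031771 0.00339299] 0.0475 h [0.0305 0.0346]
side 88 C [ 0.5442 -0.2458  0.0931] r 0.0519 n [0.179 0.468 0.865] tilt 30.1 upslope az -110.9
 knob 54 mid uv [0.0002 0.0003] ang from upslope (cw+) -178.4 white 15 [0.00947873 0.00333174] 0.0471 h [0.0302 0.0336]
```

```bash
python3 -c "
from bench import *
print(hand_in())"
```

```text
the job is handed in; nothing more can be done
None
```

I handed the job in at about 23.6 s, and no verdict came back: the can got two full strokes, the brush is back upright in its stand, and the can has not moved measurably. The timer was wound to an estimated 2.3 rad (camera and finger angle; the top mark is 2.16) and turned back to about 1.11 rad, within about 2° of 6 minutes.

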